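Free the jammed cheeses in the packing chute

TASK

Two round cheeses have jammed side by side at the narrow opening of the sloped packing chute, with a third behind them. Gently nudge a blocking one back up the slope so that all three cheeses roll down through the opening and come to rest in the collecting bay below it. Do not lift the cheeses, and leave the other things on the table where they are.

Things in the scene. Friction and masses are not known exactly. Their poses are not given: they have to be found in the camera images.
- throat (a point): on the running face of the fixed sloped steel chute, mid-width, at the upper end of its narrow opening, 62 mm above the table. x points up the slope along the chute (10 degrees), y across, z square to the face. The opening (x -30 to 0 mm) is 70 mm wide between white blocks 16 mm high; 45 degree walls as high lead into it from x 22.5 mm, where the chute is 115 mm wide
- chute: the whole chute; origin on the table below the throat point, z up, x level towards its upper end. Along the slope from the throat: hopper from 0 to 180 mm uphill, 115 mm wide inside; collecting bay from 30 to 220 mm downhill, 115 mm wide. Its side and end walls stand 40 mm above the running face
- cheese_a_center (a point): centre of a round cheese, a smooth ball of 56 mm diameter, about 100 g, that rolls freely. At the start it is one of the two that sit side by side against the 45 degree walls (centre about x 28 mm, y 29 mm to one side, in the throat frame), jammed by each other; alone, either would roll through the opening
- cheese_b_center (a point): centre of a round cheese, a smooth ball of 56 mm diameter, about 100 g, that rolls freely. At the start it is one of the two that sit side by side against the 45 degree walls (centre about x 28 mm, y 29 mm to one side, in the throat frame), jammed by each other; alone, either would roll through the opening
- cheese_c_center (a point): centre of a round cheese, a smooth ball of 56 mm diameter, about 100 g, that rolls freely. At the start it lies in the hopper behind the two jammed ones (centre about x 77 mm, near the middle)
- pear_cheese: bystander: pear-shaped cheese, 80 mm across, 104 mm tall, standing beside the lower half of the chute; origin at its underside
- scraper: bystander: spatula lying beside the upper half of the chute; origin near the middle, on the table
- steel_bowl: bystander: steel bowl, 120 mm across, 50 mm tall; origin at its underside
- cheese_wheel: bystander: flat cheese, 130 mm across, 55 mm tall; origin at its underside
- jar: bystander: white jar, 64 mm across, 90 mm tall; origin at its underside
- twine_spool: bystander: wooden spool, 60 mm across, 60 mm tall; origin at its underside
- small_tub: bystander: white open tub 160 x 110 x 60 mm; origin at its underside
Not all that is in view belongs to the job. Leave any purple look-alike of the part that bears cheese_a_center alone.

How it is judged:
At the end, for the whole second after the job is handed in: all three cheeses lie in the collecting bay below the opening (centres 50 to 220 mm downhill of the throat point and within 60 mm of the chute's middle line, 15 to 40 mm above the running face), slower than 0.05 m/s (x of cheese_a_center in the frame of throat between -0.22 and -0.05 m and y of cheese_a_center in the frame of throat between -0.06 and 0.06 m and z of cheese_a_center in the frame of throat between 0.015 and 0.04 m and linear speed of each of cheese_a, cheese_b, cheese_c below 0.05 m/s and x of cheese_b_center in the frame of throat between -0.22 and -0.05 m and y of cheese_b_center in the frame of throat between -0.06 and 0.06 m and z of cheese_b_center in the frame of throat between 0.015 and 0.04 m and x of cheese_c_center in the frame of throat between -0.22 and -0.05 m and y of cheese_c_center in the frame of throat between -0.06 and 0.06 m and z of cheese_c_center in the frame of throat between 0.015 and 0.04 m); the robot touches nothing.
It fails at once if a cheese is lifted: its centre more than 55 mm above the chute's running face (it rolls at 28 mm) (z of any of cheese_a_center, cheese_b_center, cheese_c_center in the frame of throat above 0.055 m).
It fails at once if the fingers press a cheese with more than 20 N (contact force between the fingers and cheese_a above 20 N or contact force between the fingers and cheese_b above 20 N or contact force between the fingers and cheese_c above 20 N).
It fails at once if a bystander on the table is moved more than 30 mm (distance of any of pear_cheese, scraper, steel_bowl, cheese_wheel, jar, twine_spool, small_tub from where it was at the start of the episode above 0.03 m).
It also fails if it takes over 35 s, if anything falls off the work surface, if the arm or the gripper's body presses on something with over 40 N, if the wrist force passes 120 N, or if a joint passes its speed limit or range.

ROBOT

A 6-joint arm with a two-finger parallel gripper is mounted at the origin on the work surface. World frame = base frame: x ahead of the robot, y to its left, z up, the work surface at z = 0. Lengths are in m, angles in rad, forces in N, time in s.
With the tool pointing down it reaches from about 0.3 to 0.875 m from the base axis. Payload 6.4 kg.
Tool frame: the origin (TCP) lies at the very end of the fingers, on their centre line; the grasp point (between the pads) lies 19 mm behind it; z points along the fingers, y is the direction in which the jaws open and shut (so a half turn about z gives the same grasp; the last joint's range is limited). The gripper opens to 85 mm and grips with 20 to 120 N. Pads are 22 mm wide; open, the fingers measure 114 mm over their backs; the gripper's body (76 mm by 85 mm) begins 54 mm behind the grasp point. The pads swing forward as they close: fully open they stand 13 mm farther back than shut.
Start: joints at [1.095, 0.181, 1.607, -0, 1.354, -0.206], TCP at [0.153, 0.554, 0.231] pointing down, gripper open.
Joint ranges: [-2.99, 2.99], [-0.89, 2.07], [0.3, 2.58], [-1.14, 4.28], [0, 2.63], [-3.12, 3.12]. Speed limits (rad/s): [2.57, 2.57, 3.01, 3.14, 3.14, 3.14].

INTERFACE

Orientations are given as a unit quaternion [w, x, y, z].
In Python, from bench import * gives the robot as it stands.
- The arm moves only by the tool arm_command, never from a script. Its argument "motion" is text: rows parted by semicolons, each of 7 numbers parted by spaces: the shift along the tool's x, y, z in units of 0.2 m (1.0 is 0.2 m), then the turn, a rotation vector about the tool's x, y, z in units of 60 degrees (1.0 is 60 degrees), then the opening, from 0 (shut) to 1 (fully open). In form: tx ty tz ax ay az grip; .... A call has 1 to 10 rows; each row shifts and turns the pose as measured when the row begins, along the tool's axes as they then stand; what a row does not reach is not made up. A row lasts 1/12 s, in which the tool goes at most 41.7 mm and 7.16 degrees, less where a joint would pass 70% of its speed; a pose out of reach is approached as far as the arm can. A call with a number of a shift or a turn outside -1 to 1 is refused whole. A call with a gripper value outside its range is refused whole. The fingers move at their own pace and stop on an object; the grip force is fixed at half the most. Time passes only in rows, so rows that do not move let the fingers close. It gives the time, the measured TCP pose, the force and the opening at its end, in the units of the state.
- get_obs(): the state, without advancing time (a new reading comes with each control period).
- camera(name): name is "side" or "top" or "wrist"; returns a dict with "img" (400x640x3 uint8, red, green, blue), "intrinsics" (3x3 intrinsics, pixels), "pose" (4x4, takes a point from camera to world coordinates); the wrist camera has in their place "mount" (4x4, takes a point from camera to tool coordinates, whose origin is the TCP and whose axes are the flange's). Camera axes: x right, y down, z forward; pixel columns grow to the right and rows downward; lengths in m; the calibration is good to about 2 mm. A picture is of the moment at which its call begins: read the wrist's pose just before it. There is no depth.
- hand_in(): hands the job in, once; it reports no verdict.
Trained networks look in the newest picture that a camera, given by its name, has taken for a name from the list of things; names that differ only in an ending like _2 or _b are one class to them, and where a whole thing is asked for, a point or a joint stands for the part that bears it (a point fixed in the world has none). Each returns a list of dicts, best first, with "conf" (0 to 1); they miss things now and then, are a little off and sometimes report something else, mostly with a low value. They report only what shows in the picture. A call takes as long as a camera call. They do not tell look-alikes from the thing itself.
- search_frame(camera, target): "box" ([left, top, right, bottom] in pixels, round what is visible of it).
The state is a dict: "time_s": time; "q": joint angles; "dq": joint speeds; "joint_efforts": joint torques, N m; "eef_pos": TCP position; "eef_rot": TCP orientation; "wrist_force": force on the tool from outside, world axes, zero at the start; "torque": the same for the moment, N m; "opening": opening from 0.0 (shut) to 1.0 (fully open).
Only numpy, scipy, OpenCV 4.12 (cv2) and the standard library are available. Lean on these libraries where they do the work, as an engineer would, in place of code of your own. Each camera call takes 0.05 s, during which the arm holds its last target.

## Working session

There is one attempt and no reset: what is moved stays moved. The work goes in short steps, Python scripts to look and compute and a tool call to move; the robot and the scene stay as the last step left them, time stands still between calls to the robot, and variables do not carry over. Pictures are saved under pics/ and viewed, and the job is handed in when it is done.

Besides the shell and the picture viewer there is one more tool, called as name(argument=value, ...), one argument or row to a line, values as JSON. arm_command: Moves the arm, as the interface text tells. Shifts and turns lie within -1 to 1; 1 stands for 0.2 m of shift or 60 degrees of turn. Its arguments: {"type":"object","properties":{"motion":{"type":"string"}},"required":["motion"]}

```bash
mkdir -p pics; ls
python3 - <<'E'
from bench import *
import cv2,numpy as np
o=get_obs();print(o)
for c in ["side","top","wrist"]:
    r=camera(c);cv2.imwrite(f"pics/{c}0.png",r["img"][:,:,::-1])
    print(c,r["intrinsics"],r.get("pose",r.get("mount")))
    for t in ["cheese_a_center","chute","throat","pear_cheese","scraper","jar"]:
        print(t,[(np.round(d["box"],0).tolist(),round(d["conf"],2)) for d in search_frame(c,t)][:5])
E
```

```text
pics
{'time_s': 0.0, 'q': array([ 1.09468656e+00,  1.81559459e-01,  1.60795962e+00,  1.60786401e-05,
        1.35376820e+00, -2.06283218e-01]), 'dq': array([-0.00141656,  0.00177337,  0.00074327, -0.00072972,  0.00113419,
        0.0012339 ]), 'joint_efforts': array([-9.01214589e-04, -4.44873083e+01, -3.51337767e+01, -1.93564829e-04,
        9.17061581e-03,  8.04082561e-05]), 'eef_pos': array([0.15300042, 0.55373237, 0.23039716]), 'eef_rot': array([-2.90919661e-04,  1.34506049e-01,  9.90912410e-01, -7.95841327e-04]), 'wrist_force': array([-0.14764945, -0.10358138, -0.05113959]), 'torque': array([ 0.06696929, -0.01399238,  0.00815701]), 'opening': 1.004683895695095}
side [[505.48037298   0.         323.53616013]
 [  0.         505.48037298 205.9289124 ]
 [  0.           0.           1.        ]] [[-0.99799918 -0.03579004  0.05212215  0.48436021]
 [-0.06313714  0.60804155 -0.79139066  1.11974904]
 [-0.00336853 -0.79309807 -0.60908465  0.94089497]
 [ 0.          0.          0.          1.        ]]
cheese_a_center [([310.0, 215.0, 329.0, 233.0], 0.76), ([386.0, 228.0, 405.0, 247.0], 0.7
[... 1030 characters left out ...]
0, 129.0, 345.0, 150.0], 0.94)]
scraper [([233.0, 146.0, 312.0, 191.0], 0.75)]
jar [([400.0, 132.0, 454.0, 184.0], 0.66)]
wrist [[297.06110132   0.         320.38284629]
 [  0.         297.06110132 200.57333415]
 [  0.           0.           1.        ]] [[-2.51282268e-04 -9.45440124e-01 -3.25795810e-01  8.34294736e-02]
 [ 9.99999871e-01 -3.81574575e-04  3.36019296e-04  5.59953248e-05]
 [-4.42001523e-04 -3.25795683e-01  9.45440097e-01 -1.43884178e-01]
 [ 0.00000000e+00  0.00000000e+00  0.00000000e+00  1.00000000e+00]]
cheese_a_center [([18.0, 359.0, 64.0, 400.0], 0.84)]
chute [([138.0, 382.0, 161.0, 400.0], 0.73)]
throat [([136.0, 380.0, 159.0, 399.0], 0.76)]
pear_cheese []
scraper []
jar []
```

View pics/side0.png

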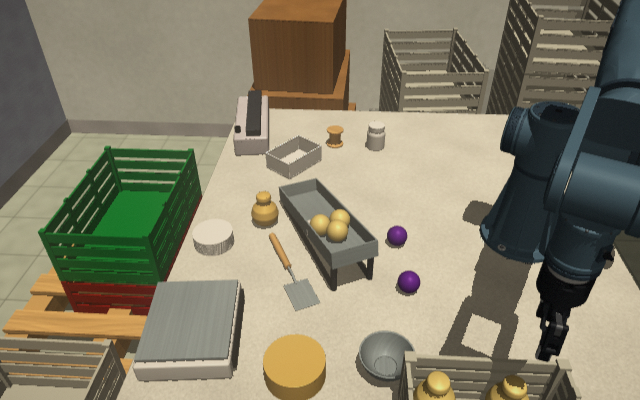

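View pics/top0.png

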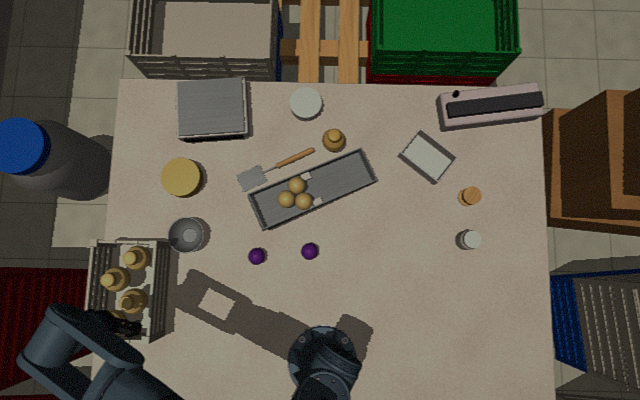

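View pics/wrist0.png

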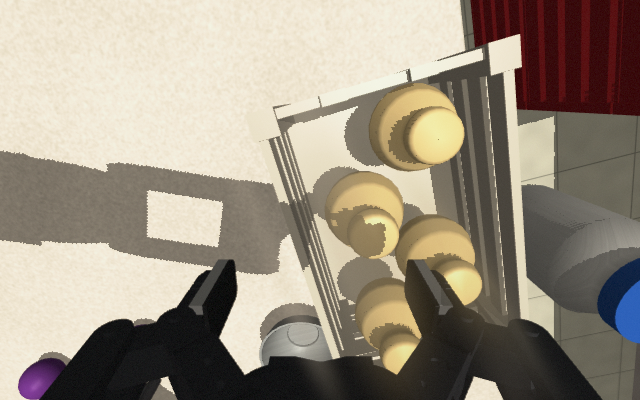

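Run:
```python
import cv2
a=cv2.imread('pics/top0.png')[120:280,200:420];cv2.imwrite('pics/topc.png',cv2.resize(a,None,fx=3.6,fy=3.6,interpolation=3))
a=cv2.imread('pics/side0.png')[165:325,240:440];cv2.imwrite('pics/sidec.png',cv2.resize(a,None,fx=3.7,fy=3.7,interpolation=3))
```

```text
(no output)
```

View pics/topc.png

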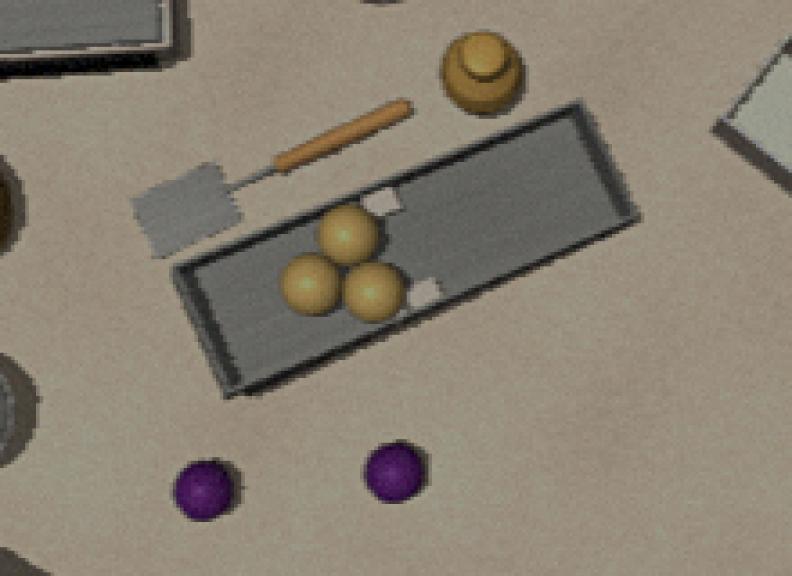

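View pics/sidec.png

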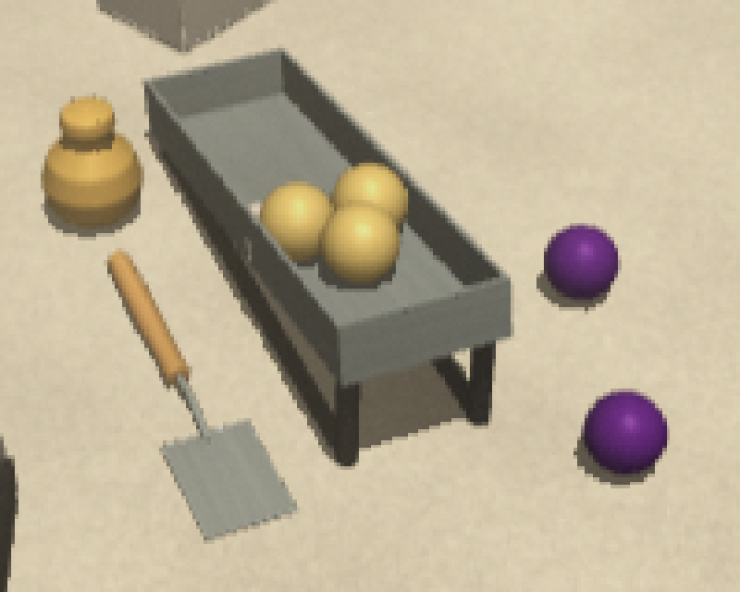

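The top view shows the jammed pair (crop A (349,235), B (374,291)), with C behind at (312,284). Uphill points to the lower left of the image. The purple balls are decoys. Next I'll fit the chute pose.

```bash
cat > h.py <<'E'
from bench import *
import cv2,numpy as np
from scipy.optimize import least_squares
from scipy.spatial.transform import Rotation as R
def T(x,y,yaw):
    M=np.eye(4);M[:3,:3]=R.from_euler('ZY',[yaw,-np.deg2rad(10)]).as_matrix();M[:3,3]=[x,y,.062];return M
def proj(K,P,p):
    q=(np.asarray(p)-P[:3,3])@P[:3,:3];return (q/q[:,2:])[:,:2]@np.array([K[0,0],K[1,1]])*1 if 0 else q[:,:2]/q[:,2:]*[K[0,0],K[1,1]]+[K[0,2],K[1,2]]
def tw(M,p): return np.asarray(p)@M[:3,:3].T+M[:3,3]
def balls(cam,img,n=6):
    hsv=cv2.cvtColor(img,cv2.COLOR_RGB2HSV);return hsv
E
cat > fit.py <<'E'
from h import *
t=camera("top");s=camera("side")
w=.004
mod=np.array([[.028,.029,.028],[.028,-.029,.028],[.077,0,.028]])
def crop(p,f,o): return np.array(p)/f+o
tb=crop([[349,235],[374,291],[312,284]],3.6,[200,120])
tc=crop([[175,268],[228,396],[638,217],[580,102]],3.6,[200,120])
sb=crop([[297,222],[371,199],[361,245]],3.7,[240,165])
sc=crop([[343,328],[511,280],[145,83],[283,50]],3.7,[240,165])
# which side is +y: x uphill, y left.
cor=lambda w:np.array([[.18+w,-.0575-w,.04],[.18+w,.0575+w,.04],[-.22-w,.0575+w,.04],[-.22-w,-.0575-w,.04]])
def res(p,full=False):
    M=T(*p[:3]);c=tw(M,cor(w));b=tw(M,mod)
    # top: uphill image left-down; order UL, LL, RB, RT
    r=[proj(t["intrinsics"],t["pose"],c)-tc, proj(t["intrinsics"],t["pose"],b[[1,0,2]])-tb]
    # side: sc: near-left, near-right, far-left, far-right
    r+=[proj(s["intrinsics"],s["pose"],c[[0,1,3,2]])-sc, proj(s["intrinsics"],s["pose"],b[[1,0,2]])-sb]
    return r if full else np.concatenate(r).ravel()
for y0 in np.linspace(-3,3,7):
    o=least_squares(res,[.4,.05,y0],loss='soft_l1')
    print(y0,o.x,o.cost)
    if y0==-3 or o.cost<best.cost: best=o
print([np.round(a,1).tolist() for a in res(best.x,True)])
np.save('chute.npy',best.x);M=T(*best.x);print(tw(M,mod))
E
python3 fit.py
```

```text
-3.0 [ 0.54396047  0.06503569 -4.25583959] 7.932088635512435
-2.0 [ 0.54396047  0.06503569 -4.25583959] 7.932088635512466
-1.0 [ 0.54396047  0.06503569 -4.25583959] 7.932088635512402
0.0 [0.54396047 0.06503569 2.02734572] 7.932088635512541
1.0 [0.54396047 0.06503569 2.02734572] 7.932088635512349
2.0 [0.54396047 0.06503569 2.02734572] 7.932088635512355
3.0 [0.54396047 0.06503569 2.02734572] 7.932088635512365
[[[-1.8, -0.5], [-0.7, -0.3], [-0.3, -0.4], [-0.3, -1.4]], [[-0.9, -0.1], [-0.4, 0.5], [-0.8, 0.3]], [[-0.7, -1.0], [0.7, -1.5], [-0.2, -1.5], [0.4, -1.5]], [[0.2, -1.0], [0.3, -0.2], [0.5, -1.5]]]
[[0.50791781 0.07263718 0.09443677]
 [0.55997739 0.09820668 0.09443677]
 [0.51267396 0.12873513 0.10294553]]
```

```bash
cat >> h.py <<'E'
def goto(p):  # p in throat frame -> remaining shift/turn in tool units, tool x uphill, tool down
    c=np.load('chute.npy');M=T(*c);o=get_obs()
    w=tw(M,[p])[0];q=o["eef_rot"];Rt=R.from_quat([q[1],q[2],q[3],q[0]])
    u=np.array([np.cos(c[2]),np.sin(c[2]),0]);z=np.array([0,0,-1.]);G=R.from_matrix(np.c_[u,np.cross(z,u),z])
    d=Rt.inv().apply(w-o["eef_pos"]);r=(Rt.inv()*G).as_rotvec()
    cur=(o["eef_pos"]-M[:3,3])@M[:3,:3]
    print("t",round(o["time_s"],2),"tcp throat mm",np.round(cur*1e3,1),"target w",w.round(3),"units",(d/.2).round(3),"turn",(r/np.deg2rad(60)).round(3),"F",o["wrist_force"].round(1),"open",round(o["opening"],2))
E
python3 -c "
from h import *
goto([-.027,.036,.16]);goto([-.027,.036,.024])"
```

```text
t 1.15 tcp throat mm [631.5 135.   60.6] target w [0.536 0.    0.215] units [-2.581 -2.16   0.082] turn [ 0.    -0.     0.806] F [-0.2 -0.4 -0.1] open 1.0
t 1.15 tcp throat mm [631.5 135.   60.6] target w [0.525 0.022 0.081] units [-2.502 -2.071  0.752] turn [ 0.    -0.     0.806] F [-0.2 -0.4 -0.1] open 1.0
```

arm_command(
  motion="-0.15 -0.126 0 0 0 0 0;-0.15 -0.126 0 0 0 0 0;-0.15 -0.126 0 0 0 0 0;-0.15 -0.126 0 0 0 0 0;-0.15 -0.126 0 0 0 0 0;-0.15 -0.126 0 0 0 0 0;-0.15 -0.126 0 0 0 0 0;-0.15 -0.126 0 0 0 0 0;-0.15 -0.126 0 0 0 0 0;-0.15 -0.126 0 0 0 0 0",
)

```text
time_s: 1.98
eef_pos: [0.38, 0.2251, 0.2312]
eef_rot: [0.001, 0.127, 0.992, 0.003]
wrist_force: [1.7, 1.1, -0.1]
opening: -0.001
```

```bash
python3 -c "
from h import *
goto([-.027,.036,.16])"
```

```text
t 1.98 tcp throat mm [242.   76.6 129.2] target w [0.536 0.    0.215] units [-1.036 -0.892  0.079] turn [ 0.006 -0.     0.821] F [ 1.7  1.1 -0.1] open -0.0
```

arm_command(
  motion="-0.15 -0.13 0 0 0 0 0;-0.15 -0.13 0 0 0 0 0;-0.15 -0.13 0 0 0 0 0;-0.15 -0.13 0 0 0 0 0;0 0 0 0 0 0.11 0;0 0 0 0 0 0.11 0;0 0 0 0 0 0.11 0;0 0 0 0 0 0.11 0;0 0 0 0 0 0.11 0;0 0 0 0 0 0.11 0",
)

```text
time_s: 2.82
eef_pos: [0.479, 0.0759, 0.2333]
eef_rot: [0.004, 0.473, 0.881, 0.004]
wrist_force: [0.4, 1.1, -0.1]
opening: 0.001
```

```bash
python3 -c "
from h import *
goto([-.027,.036,.14])"
```

```text
t 2.82 tcp throat mm [ 67.6  53.6 162. ] target w [0.534 0.003 0.195] units [-0.453  0.028  0.193] turn [0.01  0.003 0.122] F [ 0.4  1.1 -0.1] open 0.0
```

arm_command(
  motion="-0.15 0 0.03 0 0 0.11 0;-0.15 0 0.03 0 0 0.01 0;-0.13 0 0.03 0 0 0 0;-0.04 0.02 0.03 0.01 0 0 0;0 0 0 0 0 0 0",
)

```text
time_s: 3.23
eef_pos: [0.5298, -0.0073, 0.2102]
eef_rot: [0.003, 0.533, 0.846, 0.0]
wrist_force: [-0.3, 0.9, -0.3]
opening: -0.001
```

```bash
python3 -c "
from h import *
goto([-.027,.036,.06]);goto([-.027,.036,.024])
for n in ['side','top','wrist']:
  cv2.imwrite('pics/'+n+'1.png',camera(n)['img'][:,:,::-1])
a=cv2.imread('pics/top1.png')[120:280,200:420];a=cv2.resize(a,None,fx=1.8,fy=1.8,interpolation=3)
b=cv2.imread('pics/side1.png')[165:325,240:440];b=cv2.resize(b,(396,288),interpolation=3)
w=cv2.resize(cv2.imread('pics/wrist1.png'),(480,300))
cv2.imwrite('pics/m1.png',np.vstack([np.hstack([a,b]),np.pad(w,((0,0),(0,312),(0,0)))]))"
```

```text
t 3.23 tcp throat mm [-32.1  44.6 156.1] target w [0.528 0.016 0.116] units [0.111 0.04  0.469] turn [ 0.003  0.004 -0.009] F [-0.3  0.9 -0.3] open -0.0
t 3.23 tcp throat mm [-32.1  44.6 156.1] target w [0.525 0.022 0.081] units [0.143 0.039 0.646] turn [ 0.003  0.004 -0.009] F [-0.3  0.9 -0.3] open -0.0
```

View pics/m1.png

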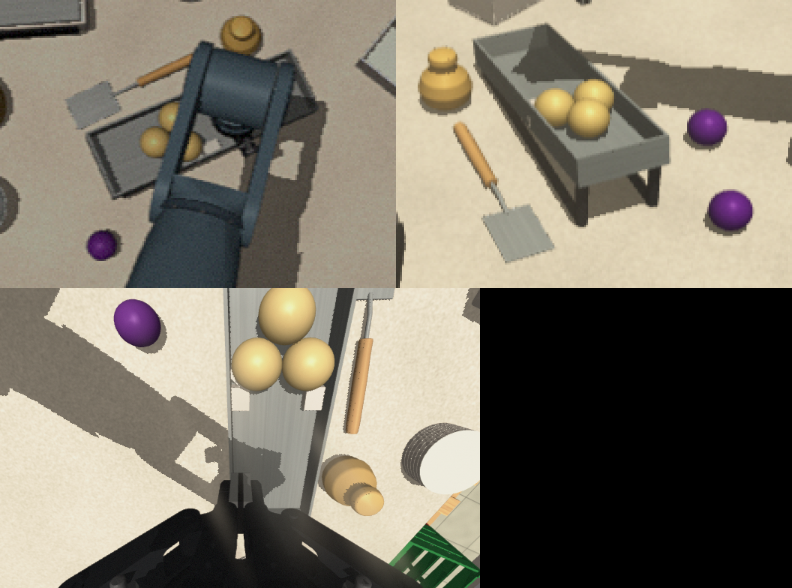

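```bash
cat >> h.py <<'E'
def wristpose(o,m):
    q=o["eef_rot"];M=np.eye(4);M[:3,:3]=R.from_quat([q[1],q[2],q[3],q[0]]).as_matrix();M[:3,3]=o["eef_pos"];return M@m
def wballs():
    o=get_obs();r=camera("wrist");P=wristpose(o,r["mount"]);C=T(*np.load('chute.npy'))
    g=search_frame("wrist","cheese_a_center");out=[]
    for d in g:
        b=np.array(d["box"]);c=(b[:2]+b[2:])/2
        k=r["intrinsics"];v=np.array([(c[0]-k[0,2])/k[0,0],(c[1]-k[1,2])/k[1,1],1])
        v=C[:3,:3].T@(P[:3,:3]@v);s=C[:3,:3].T@(P[:3,3]-C[:3,3]);p=s+v*(.028-s[2])/v[2]
        out.append((p*1e3).round(0)[:2].tolist()+[round(d["conf"],2),b.round(0).tolist()])
    return r,P,out
E
python3 -c "
from h import *
r,P,o=wballs()
for x in o: print(x)
C=T(*np.load('chute.npy'))
for p in [[.028,.029,.028],[.028,-.029,.028],[.077,0,.028],[0,.035,.016],[0,-.035,.016],[-.03,.035,.016],[-.03,-.035,.016]]: print(p,proj(r['intrinsics'],P,tw(C,[p])).round(0))
cv2.imwrite('pics/w2.png',r['img'][:,:,::-1])
"
```

```text
[71.0, 149.0, 0.98, [149.0, 17.0, 213.0, 76.0]]
[29.0, -32.0, 0.59, [373.0, 64.0, 449.0, 138.0]]
[0.028, 0.029, 0.028] [[337. 103.]]
[0.028, -0.029, 0.028] [[407. 103.]]
[0.077, 0, 0.028] [[377.  36.]]
[0, 0.035, 0.016] [[329. 132.]]
[0, -0.035, 0.016] [[406. 132.]]
[-0.03, 0.035, 0.016] [[329. 163.]]
[-0.03, -0.035, 0.016] [[401. 162.]]
```

View pics/w2.png

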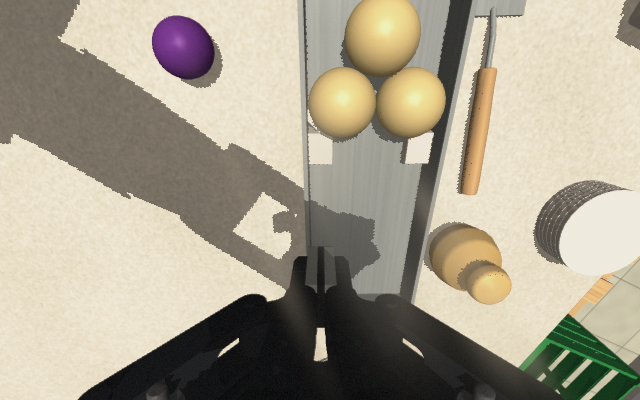

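```bash
python3 -c "
import numpy as np
c=np.load('chute.npy');c[0]+=.0032;c[1]+=.0016;np.save('chute.npy',c)
from h import *
goto([-.027,.034,.06]);goto([-.027,.034,.024])"
```

```text
t 3.48 tcp throat mm [-29.4  47.9 157.2] target w [0.533 0.018 0.116] units [0.099 0.066 0.476] turn [ 0.005  0.004 -0.006] F [ 0.3  1.3 -0.1] open -0.0
t 3.48 tcp throat mm [-29.4  47.9 157.2] target w [0.53  0.024 0.081] units [0.131 0.065 0.653] turn [ 0.005  0.004 -0.006] F [ 0.3  1.3 -0.1] open -0.0
```

arm_command(
  motion="0.05 0.04 0.1 0 0 0 0;0.05 0.03 0.12 0 0 0 0;0 0 0.12 0 0 0 0;0 0 0.1 0 0 0 0;0 0 0 0 0 0 0",
)

```text
time_s: 3.9
eef_pos: [0.5353, 0.0235, 0.1264]
eef_rot: [0.008, 0.529, 0.849, 0.003]
wrist_force: [-0.7, -0.3, -0.6]
opening: 0.0
```

```bash
python3 -c "
from h import *
goto([-.027,.034,.024])"
```

```text
t 3.9 tcp throat mm [-21.8  29.7  69.2] target w [0.53  0.024 0.081] units [ 0.016 -0.025  0.227] turn [ 0.014  0.01  -0.   ] F [-0.7 -0.3 -0.6] open 0.0
```

arm_command(
  motion="0.02 -0.02 0.08 0.01 0.01 0 0;0 -0.01 0.08 0 0 0 0;0 0 0.06 0 0 0 0;0 0 0.01 0 0 0 0;0 0 0 0 0 0 0",
)

```text
time_s: 4.32
eef_pos: [0.5288, 0.0266, 0.0809]
eef_rot: [0.002, 0.527, 0.85, 0.003]
wrist_force: [-0.2, -0.7, 0.2]
opening: 0.001
```

```bash
python3 -c "
from h import *
goto([-.011,.034,.024]);goto([.035,.036,.024])
r,P,o=wballs();cv2.imwrite('pics/w3.png',r['img'][:,:,::-1])
cv2.imwrite('pics/s3.png',cv2.resize(camera('side')['img'][165:325,240:440,::-1],None,fx=3,fy=3))
"
```

```text
t 4.32 tcp throat mm [-24.1  34.1  23.5] target w [0.523 0.038 0.084] units [ 0.064  0.001 -0.014] turn [0.006 0.001 0.003] F [-0.2 -0.7  0.2] open 0.0
t 4.32 tcp throat mm [-24.1  34.1  23.5] target w [0.501 0.078 0.092] units [ 0.291 -0.008 -0.054] turn [0.006 0.001 0.003] F [-0.2 -0.7  0.2] open 0.0
```

View pics/w3.png

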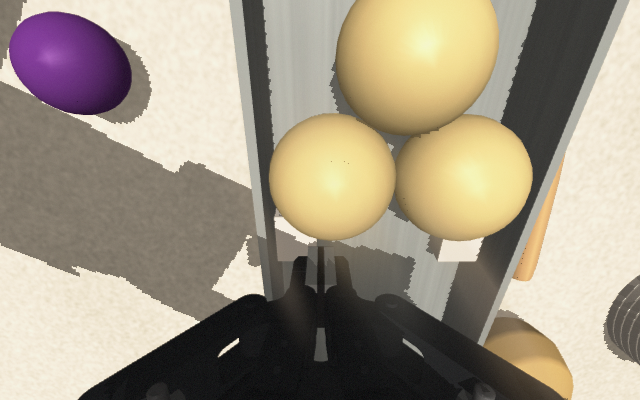

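View pics/s3.png

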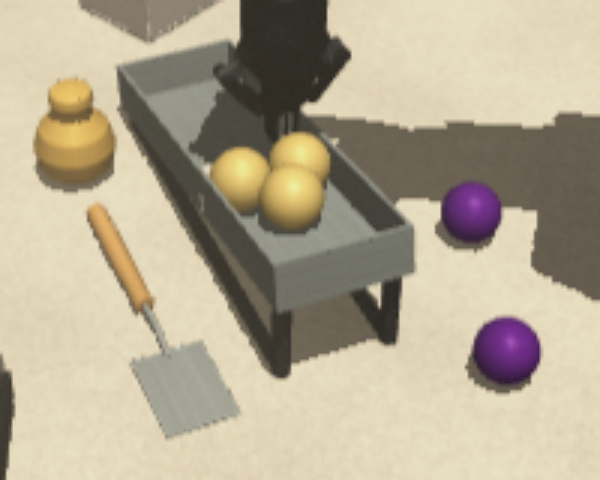

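arm_command(
  motion="0.025 0 -0.005 0 0 0 0;0.025 0 -0.005 0 0 0 0;0.025 0 -0.005 0 0 0 0;0.025 0 -0.005 0 0 0 0;0.025 0 -0.005 0 0 0 0;0.025 0 -0.005 0 0 0 0;0.025 0 -0.005 0 0 0 0;0.025 0 -0.005 0 0 0 0",
)

```text
time_s: 5.13
eef_pos: [0.5131, 0.0648, 0.0944]
eef_rot: [0.006, 0.528, 0.849, 0.004]
wrist_force: [0.1, 0.2, -0.5]
opening: -0.001
```

```bash
python3 -c "
from h import *
goto([.035,.036,.024])
r,P,o=wballs();cv2.imwrite('pics/w4.png',r['img'][:,:,::-1])
cv2.imwrite('pics/s4.png',cv2.resize(camera('side')['img'][165:325,240:440,::-1],None,fx=3,fy=3))
"
```

```text
t 5.13 tcp throat mm [18.7 31.4 29.6] target w [0.501 0.078 0.092] units [ 0.085 -0.023  0.012] turn [0.013 0.006 0.002] F [ 0.1  0.2 -0.5] open -0.0
```

View pics/w4.png

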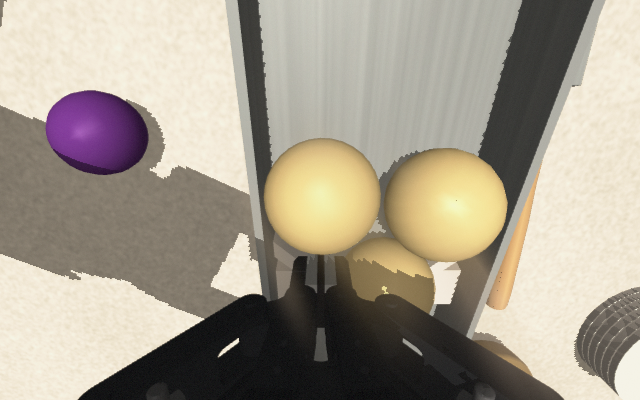

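View pics/s4.png

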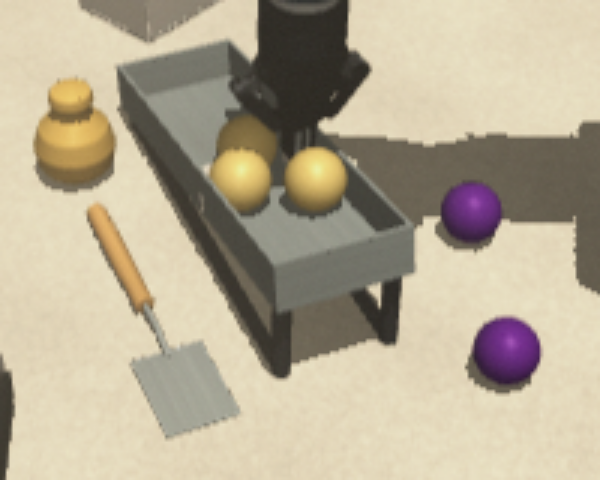

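arm_command(
  motion="0.025 -0.015 0.01 0 0 0 0;0.025 -0.01 0.01 0 0 0 0;0.02 -0.01 0 0 0 0 0;0 0 0 0 0 0 0",
)

```text
time_s: 5.62
eef_pos: [0.4993, 0.0746, 0.089]
eef_rot: [0.006, 0.528, 0.849, 0.004]
wrist_force: [-0.4, -0.7, -0.4]
opening: -0.001
```

```bash
python3 -c "
from h import *
goto([.045,.036,.024])
r,P,o=wballs();cv2.imwrite('pics/w5.png',r['img'][:,:,::-1])
cv2.imwrite('pics/s5.png',cv2.resize(camera('side')['img'][165:325,240:440,::-1],None,fx=3,fy=3))
"
```

```text
t 5.62 tcp throat mm [32.5 39.4 21.7] target w [0.497 0.087 0.093] units [ 0.06   0.018 -0.022] turn [0.012 0.006 0.002] F [-0.4 -0.7 -0.4] open -0.0
```

View pics/w5.png

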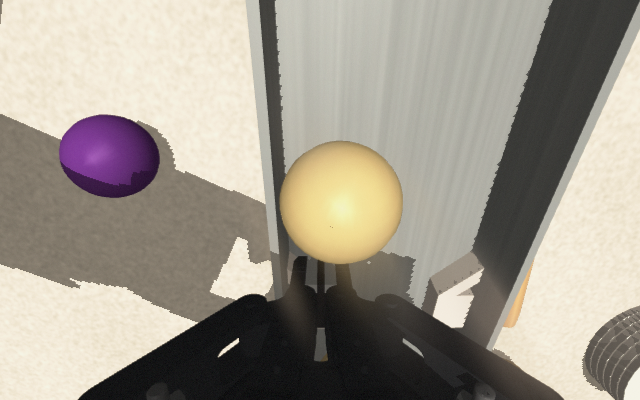

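View pics/s5.png

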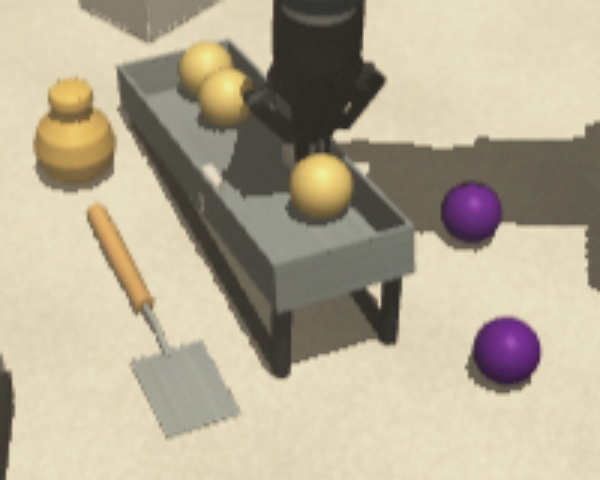

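Both B and C are now in the bay and the finger is holding A back. I'll back off and lift quickly to release A.

arm_command(
  motion="-0.08 0 -0.1 0 0 0 0;-0.05 0 -0.2 0 0 0 0;0 0 -0.2 0 0 0 0;0 0 -0.2 0 0 0 0;0 0 0 0 0 0 0;0 0 0 0 0 0 0;0 0 0 0 0 0 0;0 0 0 0 0 0 0;0 0 0 0 0 0 0;0 0 0 0 0 0 0",
)

```text
time_s: 6.6
eef_pos: [0.5088, 0.0488, 0.2326]
eef_rot: [0.004, 0.528, 0.849, 0.003]
wrist_force: [0.1, 0.1, 0.0]
opening: 0.002
```

arm_command(
  motion="0 0 0 0 0 0 0;0 0 0 0 0 0 0;0 0 0 0 0 0 0;0 0 0 0 0 0 0;0 0 0 0 0 0 0;0 0 0 0 0 0 0;0 0 0 0 0 0 0;0 0 0 0 0 0 0;0 0 0 0 0 0 0;0 0 0 0 0 0 0",
)

```text
time_s: 7.43
eef_pos: [0.5068, 0.0493, 0.2286]
eef_rot: [0.0, 0.528, 0.849, 0.001]
wrist_force: [0.6, -0.1, 0.0]
opening: 0.002
```

```bash
python3 -c "
from h import *
goto([.045,.036,.024])
r,P,o=wballs();cv2.imwrite('pics/w6.png',r['img'][:,:,::-1])
cv2.imwrite('pics/s6.png',cv2.resize(camera('side')['img'][165:325,240:440,::-1],None,fx=3,fy=3))
"
```

```text
t 7.43 tcp throat mm [ 31.1  43.8 163.7] target w [0.497 0.087 0.093] units [0.189 0.038 0.676] turn [ 0.003 -0.001  0.001] F [ 0.6 -0.1  0. ] open 0.0
```

View pics/s6.png

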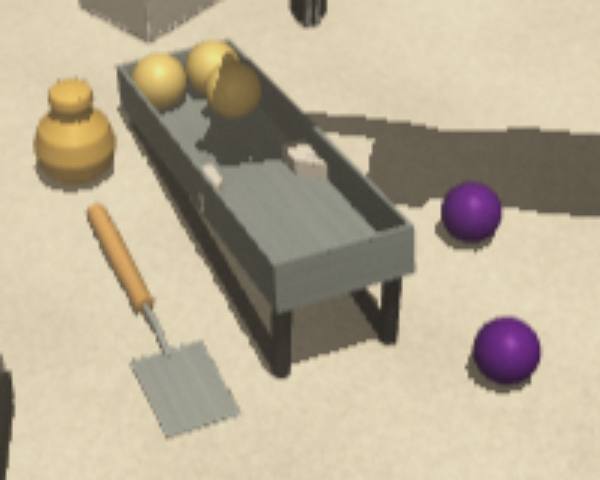

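All three are in the bay. I'll let them settle, then check that they are at rest.

arm_command(
  motion="0 0 0 0 0 0 0;0 0 0 0 0 0 0;0 0 0 0 0 0 0;0 0 0 0 0 0 0;0 0 0 0 0 0 0;0 0 0 0 0 0 0;0 0 0 0 0 0 0;0 0 0 0 0 0 0;0 0 0 0 0 0 0;0 0 0 0 0 0 0",
)

```text
time_s: 8.42
eef_pos: [0.5069, 0.0493, 0.2287]
eef_rot: [0.001, 0.528, 0.849, 0.001]
wrist_force: [-0.2, 1.0, -0.6]
opening: 0.004
```

arm_command(
  motion="0 0 0 0 0 0 0;0 0 0 0 0 0 0;0 0 0 0 0 0 0;0 0 0 0 0 0 0;0 0 0 0 0 0 0;0 0 0 0 0 0 0;0 0 0 0 0 0 0;0 0 0 0 0 0 0;0 0 0 0 0 0 0;0 0 0 0 0 0 0",
)

```text
time_s: 9.25
eef_pos: [0.5069, 0.0493, 0.2287]
eef_rot: [0.001, 0.528, 0.849, 0.001]
wrist_force: [0.2, -1.0, 0.2]
opening: -0.0
```

```bash
cat > chk.py <<'E'
from h import *
import sys
r=camera('side');cv2.imwrite('pics/s%s.png'%sys.argv[1],cv2.resize(r['img'][165:325,240:440,::-1],None,fx=3,fy=3))
C=T(*np.load('chute.npy'));k=r["intrinsics"];P=r["pose"]
for d in search_frame("side","cheese_a_center"):
    b=np.array(d["box"]);c=(b[:2]+b[2:])/2;v=np.array([(c[0]-k[0,2])/k[0,0],(c[1]-k[1,2])/k[1,1],1])
    v=C[:3,:3].T@(P[:3,:3]@v);s=C[:3,:3].T@(P[:3,3]-C[:3,3]);p=s+v*(.028-s[2])/v[2];print((p*1e3).round(0),round(d["conf"],2),c)
E
python3 chk.py 7
python3 - <<'E'
import cv2
a=cv2.imread('pics/s6.png').astype(int);b=cv2.imread('pics/s7.png').astype(int)
d=abs(a-b).max(2);print((d>25).sum(),(d[30:130,100:280]>25).sum())
E
```

```text
[175. 121.  28.] 0.67 [397.25 235.95]
[347.  52.  28.] 0.62 [409.05 281.05]
[-196.   30.   28.] 0.59 [310.05 186.55]
0 0
```

View pics/s7.png

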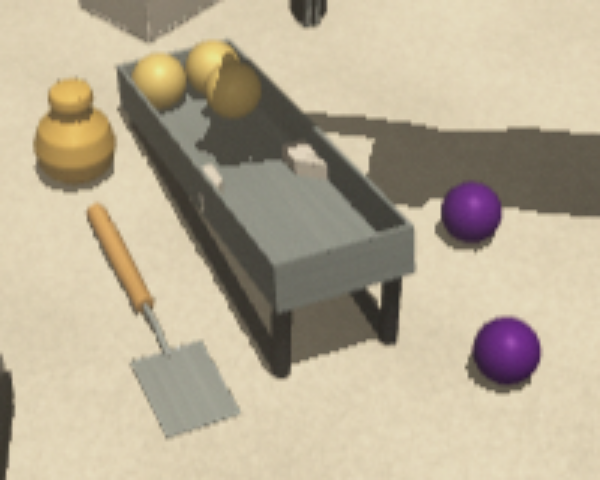

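The balls are still, with no pixel change over about 2 s. All three lie in the bay and the bystanders and purple balls look undisturbed, so I'm handing in.

```bash
python3 -c "
from bench import *
print(hand_in())"
```

```text
the job is handed in; nothing more can be done
None
```

I freed the jam and handed the job in at about 9.3 s of the 35 s allowed. All three cheeses are at rest in the collecting bay.

**What I did:** I used the closed fingers to push the blocking cheese on the robot's side about 40–50 mm back up the slope. The other two then rolled through the opening. I backed the fingers off downhill and lifted them clear, and the last cheese followed.

**Last checks:**
- **Cheeses:** the side picture shows all three against the lower end of the bay, with no pixel change in the chute area over the last 2 s or so. The detector picked out only one of them, at about x −196, y +30 mm in the throat frame. It missed the other two, which I placed only by eye.
- **Robot:** the fingers were about 160 mm above the running face and touching nothing. The wrist force stayed within about 2 N in every reading I took, but I did not measure the finger force on the cheeses directly.
- **Other things on the table:** the pear cheese, scraper and purple balls look unmoved in the side view. I did not re-measure the bowl, wheel, jar, spool or tub, but the arm did not go low near them.

**Disagreement:** my first estimate of the chute position from the top and side cameras was about 3.5 mm off sideways compared with the wrist camera. I corrected it before lowering the fingers.

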